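# Latch the board carrier

## Task

Close the draw latch on the soldering board carrier: lift the wire loop over the yellow keeper on the blue sliding jaw so that its bar drops into the groove and catches behind the hook, then swing the red lever over and press it flat past centre so that the jaw is drawn in and stays latched when you let go. Do it by feel, without ramming the loop onto the keeper or the lever onto its rubber rest, and leave the board and everything else on the bench where it is.

Things in the scene. Friction and masses are not known exactly. Their poses are not given: they have to be found in the camera images.
- carrier: board carrier fixed to the bench: aluminium plate 12 mm thick, x -82..118, y -36..92 mm. Origin on the bench straight under the lever's hinge pin; x = latch line, from lever to keeper, y = across, towards the board, z up. The lever's grey block: x -78..10, y -30..24 mm, top at z = 24 mm. The rails and end wall at y 28..88 mm reach at most z = 28 mm.
- hinge_pin (a point): middle of the lever's hinge pin (along carrier y), at (0, 0, 38) mm in the carrier. The loop's pivot rides on the lever 18 mm from this pin, 0.3 rad below the handle's mid-plane when closed. With the loop hooked the jaw's spring resists closing (up to about 6 N at the lever's end) until the lever is below about 0.3 rad, the dead centre; from there the pull holds it shut.
- lever (a joint): red lever's angle: 0 = closed, flat, pointing along carrier -x; grows as it swings up and over towards the keeper (1.57 upright, stop at 2.85). Handle 20 mm wide, 6 mm thick, its end 56 mm from the hinge pin. Hinge friction 0.022 N m: it stays where it is left.
- lever_tip (a point): point on the handle's centre line, on its outer face (the top face when closed), 50 mm from the hinge pin and 3 mm off the handle's mid-plane
- rest: rubber rest for the closed lever, 14 x 14 x 11 mm, 47 mm from the hinge pin along carrier -x; origin centre of its underside; closed, the handle just touches its top; it gives 1 mm per 4 N, 6 mm at most
- bail: steel wire loop (bail); origin on its pivot on the lever; x along the loop to the cross bar 62 mm away, y along the bar. Hinge friction 0.014 N m: it stays where it is left. Lever and loop follow passively when the bar is led about in the latch's vertical x-z plane, anywhere within 78 mm of the hinge pin.
- bail_bar (a point): middle of the loop's cross bar, 5 mm thick, 24 mm clear between the arms. The bar ends in two round dark bosses, 10 mm across, outer faces 40 mm apart: pinch these, one finger on either side along carrier y; the loop can turn between the fingertips.
- jaw: blue sliding jaw, top 24 mm above the bench. Origin on its top face, on the latch line, at the nominal place of the keeper's hook face; axes as the carrier's. Starts at carrier x = 55 mm, slides towards the lever (-x, up to 25 mm) against a spring: 5 N at the start, 0.5 N more per mm. At its y 28..88 mm a 4 mm lip on top slides over the board's edge.
- keeper_nominal (a point): NOMINAL point 21 mm above the jaw's origin; moves with the jaw. The keeper standing on the jaw, 14 mm wide in y, is adjustable: its real setting is not measured and lies up to 8 mm either way along x, so feel for it. Nominal, x from here: hook post -15..0 mm, its yellow nose -15..4 mm, open groove, yellow rear block 11..26 mm; nose and block tops at this height.
- groove (a point): NOMINAL (as above, up to 8 mm off in x) place of the hooked bar's middle: against the post, under the nose, 2.5 mm from the post's face, 13 mm above the jaw's top. The nose's underside is 18 mm, the groove's floor 8 mm above the jaw; the mouth between nose and block is 7 mm wide for the 5 mm bar. On top of nose or block the bar's middle is 23.5 mm above the jaw.
- board: green circuit board, 66 x 48 x 4 mm, lying loose on two rails in the carrier beside the latch; origin centre of its underside
- rack: fixed black rack 110 x 56 x 50 mm with syringes standing in it, up to 175 mm high; origin centre of its underside
- iron_stand: fixed black soldering iron stand, 140 x 80 mm foot, iron up to 230 mm high; origin centre of its underside
- driver: orange screwdriver lying, 150 mm long
- spool: solder spool standing on its flange, 52 mm across, 38 mm high; origin centre of its underside
- tip_tin: round tip-cleaner tin, 60 mm across, 25 mm high; origin centre of its underside
- cleaner: clear bottle with red cap, 48 mm across, 120 mm high; origin centre of its underside
- tweezers: dark steel tweezers lying, 134 x 12 x 4 mm
- parts_tray: blue three-compartment tray, 90 x 120 x 28 mm; origin centre of its underside
Things that resemble listed ones, but are neither listed nor needed, are in the scene too. Leave any brown look-alike of the carrier alone.

How it is judged (in metres and radians):
On the way:
1. the loop's bar is down in the keeper's groove, behind the hook, with the lever still up (x of bail_bar in the frame of jaw between -0.0075 and 0.0185 m and z of bail_bar in the frame of jaw below 0.018 m and value of joint lever above 0.6 rad), for 0.2 s.
At the end, for the whole second after the job is handed in: The bar sits in the groove behind the hook (its middle -7.5 to 18.5 mm in x from the jaw's origin and less than 18 mm above the jaw's top), the lever is flat (below 0.1 rad), the jaw is drawn in at least 3.5 mm and at rest, held by the latch alone (x of bail_bar in the frame of jaw between -0.0075 and 0.0185 m and z of bail_bar in the frame of jaw below 0.018 m and value of joint lever below 0.1 rad and x of jaw in the frame of carrier below 0.0515 m and linear speed of each of jaw, board below 0.01 m/s); the robot touches nothing.
It fails at once if the bar is pressed onto the top of the keeper (nose or rear block) with more than 12 N (contact force between bail and jaw above 12 N and z of bail_bar in the frame of jaw above 0.02 m).
It fails at once if the hooked loop is loaded against the keeper or jaw with more than 25 N (contact force between bail and jaw above 25 N).
It fails at once if the lever is pressed onto its rubber rest with more than 25 N (contact force between lever and rest above 25 N).
It fails at once if the board or another loose thing on the bench is moved by more than 15 mm (distance of any of board, driver, spool, tip_tin, cleaner, tweezers, parts_tray from where it was at the start of the episode above 0.015 m).
It fails at once if the rack or the iron stand is struck with more than 10 N (contact force between the arm and rack above 10 N or contact force between the arm and iron_stand above 10 N).
It also fails if it takes over 72 s, if anything falls off the work surface, if the arm or the gripper's body presses on something with over 40 N, if the wrist force passes 120 N, or if a joint passes its speed limit or range.

## Robot

A 6-joint arm with a two-finger parallel gripper is mounted at the origin on the work surface. World frame = base frame: x ahead of the robot, y to its left, z up, the work surface at z = 0. Lengths are in m, angles in degrees, forces in N, time in s.
With the tool pointing down it reaches from about 0.3 to 0.75 m from the base axis. Payload 8.5 kg.
Tool frame: the origin (TCP) lies at the very end of the fingers, on their centre line; the grasp point (between the pads) lies 19 mm behind it; z points along the fingers, y is the line along which they close (so a half turn about z gives the same grasp; the last joint's range is limited). The gripper opens to 85 mm and grips with 20 to 120 N. Pads are 22 mm wide; open, the fingers measure 114 mm over their backs; the gripper's body (76 mm by 85 mm) begins 54 mm behind the grasp point. The pads swing forward as they close: fully open they stand 13 mm farther back than shut.
Start: joints at [-84.815, 21.807, 74.336, -0, 83.858, -12.336], TCP at [0.166, -0.524, 0.231] pointing down, gripper open.
Joint ranges: [-178.18, 178.18], [-50.72, 133.34], [12.68, 142.11], [-81.47, 261.47], [9.98, 163.14], [-165.26, 165.26]. Speed limits (degrees/s): [136.94, 136.94, 180, 180, 180, 180].

## Interface

Orientations are given as [roll, pitch, yaw] about the fixed x, y, z axes, in that order (R = Rz(yaw) Ry(pitch) Rx(roll)).
In Python, from bench import status, vision, job_done gives the robot as it stands. The module is installed in compiled form; this text tells all that it offers.
- The arm moves only by the tool step_arm, never from a script. Its argument "plan" is a list of rows, each a list of 7 numbers: the turn, a rotation vector about the tool's x, y, z in rad, then the shift along the tool's x, y, z in m, then the opening, from 0 (shut) to 1 (fully open). A call has 1 to 10 rows; each row shifts and turns the commanded pose from where the row before left it, along the tool's axes as they then stand; what a row does not reach is not made up. A row lasts 1/12 s, in which the tool goes at most 41.7 mm and 7.16 degrees, less where a joint would pass 70% of its speed; a pose out of reach is approached as far as the arm can. A call with a gripper value outside its range is refused whole. The fingers move at their own pace and stop on an object; "newtons" is the grip in N (left out, the last holds). Time passes only in rows, so rows that do not move let the fingers close. It gives the time, the measured TCP pose, the force, the opening and the grip force at its end, in the units of the state.
- status.read_state(): the state, without advancing time (a new reading comes with each control period).
- vision.camera(name): name is "side" or "top" or "wrist"; returns the picture (480x640x3 uint8, red, green, blue); there is no depth.
- vision.camera_model(name): a dict with "vertical_fov" (degrees; the focal length in pixels is half the picture's height over the tangent of half this angle, whatever the lens; pixels are square), "cx", "cy" (the principal point, pixels), "k1" (the pictures are not rectified: a ray, as slopes to the right and down, at radius r is drawn at 1 + k1 r^2 times it, then the intrinsics apply), "R" (3x3) and "t" (3): a world point X has camera coordinates R X + t; the wrist camera has in their place "mount" (4x4, takes a point from camera to tool coordinates, whose origin is the TCP and whose axes are the flange's). Camera axes: x right, y down, z forward; pixel columns grow to the right and rows downward; lengths in m; the calibration is good to about 2 mm. A picture is of the moment at which its call begins: read the wrist's pose just before it. camera_model takes no time and is no camera call.
- job_done(): hands the job in; it is judged then, once.
The state is a dict: "time_s": time; "qpos": joint angles; "joint_vel": joint speeds; "tau": joint torques, N m; "eef_pos": TCP position; "tool_rot": TCP orientation; "force": force on the tool from outside, world axes, zero at the start; "ft_torque": the same for the moment, N m; "grip_width": finger opening in m; "gripper_force": force on a finger pad.
Only numpy, scipy, OpenCV 4.12 (cv2) and the standard library are available. Lean on these libraries where they do the work, as an engineer would, in place of code of your own. Each camera call takes 0.05 s, during which the arm holds its last target. There are 200 camera calls.

## Working session

There is one attempt and no reset: what is moved stays moved. The work goes in short steps, Python scripts to look and compute and a tool call to move; the robot and the scene stay as the last step left them, time stands still between calls to the robot, and variables do not carry over. Pictures are saved under pics/ and viewed, at most 10 in all, crops included, and the job is handed in when it is done.

Besides the shell and the picture viewer there is one more tool, called after ">>>" as name(argument=value, ...), one argument or row to a line, values as JSON. step_arm: Moves the arm, as the interface text tells. Its arguments: {"type":"object","properties":{"plan":{"type":"array","items":{"type":"array","items":{"type":"number"}}},"newtons":{"type":"number"}},"required":["plan"]}

```bash
mkdir -p pics
cat > h.py <<'E'
import numpy as np, cv2
from bench import status, vision
from scipy.spatial.transform import Rotation as Ro
def model(n, st=None):
    m=vision.camera_model(n)
    f=240/np.tan(np.radians(m['vertical_fov'])/2)
    if 'R' in m: R=np.array(m['R']);t=np.array(m['t'])
    else:
        st=st or status.read_state()
        T=np.eye(4);T[:3,:3]=Ro.from_euler('xyz',st['tool_rot'],degrees=True).as_matrix();T[:3,3]=st['eef_pos']
        W=np.linalg.inv(T@np.array(m['mount']));R=W[:3,:3];t=W[:3,3]
    return dict(f=f,cx=m['cx'],cy=m['cy'],k=m['k1'],R=R,t=t)
def ray(c,u,v):
    K=np.array([[c['f'],0,c['cx']],[0,c['f'],c['cy']],[0,0,1]])
    p=cv2.undistortPoints(np.array([[[u,v]]],float),K,np.array([c['k'],0,0,0,0]))[0,0]
    d=c['R'].T@np.array([p[0],p[1],1]);o=-c['R'].T@c['t'];return o,d
def onz(c,u,v,z):
    o,d=ray(c,u,v);return o+d*(z-o[2])/d[2]
def proj(c,X):
    K=np.array([[c['f'],0,c['cx']],[0,c['f'],c['cy']],[0,0,1]])
    return cv2.projectPoints(np.array(X,float).reshape(-1,1,3),cv2.Rodrigues(c['R'])[0],c['t'],K,np.array([c['k'],0,0,0,0]))[0].reshape(-1,2)
def two(c1,p1,c2,p2):
    o1,d1=ray(c1,*p1);o2,d2=ray(c2,*p2)
    s=np.linalg.lstsq(np.c_[d1,-d2],o2-o1,rcond=None)[0]
    a=o1+s[0]*d1;b=o2+s[1]*d2;return (a+b)/2,np.linalg.norm(a-b)
def save(n,im): cv2.imwrite('pics/'+n,im[:,:,::-1])
E
python3 - <<'E'
from h import *
st=status.read_state();print(st)
for n in('top','side','wrist'):
    im=vision.camera(n);np.save(n+'.npy',im);save(n+'0.png',im)
    print(n,{k:np.round(v,3) for k,v in model(n,st).items()})
E
```

```text
{'time_s': 0.0, 'qpos': array([-8.48170915e+01,  2.18423254e+01,  7.43851507e+01,  8.32027256e-04,
        8.38583427e+01, -1.23373637e+01]), 'joint_vel': array([ 0.02197051, -0.00507943,  0.03325473,  0.03901548, -0.05375871,
       -0.06846584]), 'tau': array([ 5.55887982e-04, -4.48465168e+01, -2.31280571e+01, -1.42595436e-04,
        4.87177822e-03, -2.01946449e-05]), 'eef_pos': array([ 0.16553357, -0.52419088,  0.23069693]), 'tool_rot': array([-1.79916340e+02, -1.91446837e-02,  1.75201686e+01]), 'force': array([-0.92953049,  0.12278252, -0.17587735]), 'ft_torque': array([0.02469877, 0.01647447, 0.02869371]), 'gripper_force': 0.0, 'grip_width': 0.08538343818204962}
top {'f': np.float64(572.125), 'cx': np.float64(315.284), 'cy': np.float64(240.1), 'k': np.float64(-0.02), 'R': array([[ 0.009, -1.   ,  0.008],
       [-0.988, -0.01 , -0.155],
       [ 0.155, -0.006, -0.988]]), 't': array([-0.022,  0.578,  1.438])}
side {'f': np.float64(520.219), 'cx': np.float64(314.763), 'cy': np.float64(235.706), 'k': np.float64(-0.135), 'R': array([[-0.89 , -0.456,  0.016],
       [-0.35 ,  0.659, -0.665],
       [ 0.293, -0.598, -0.746]]), 't': array([0.516, 0.238, 0.969])}
wrist {'f': np.float64(359.692), 'cx': np.float64(315.865), 'cy': np.float64(243.314), 'k': np.float64(-0.038), 'R': array([[ 0.3  , -0.954, -0.002],
       [-0.92 , -0.29 ,  0.264],
       [-0.252, -0.078, -0.965]]), 't': array([-0.549, -0.034,  0.379])}
```

View pics/top0.png

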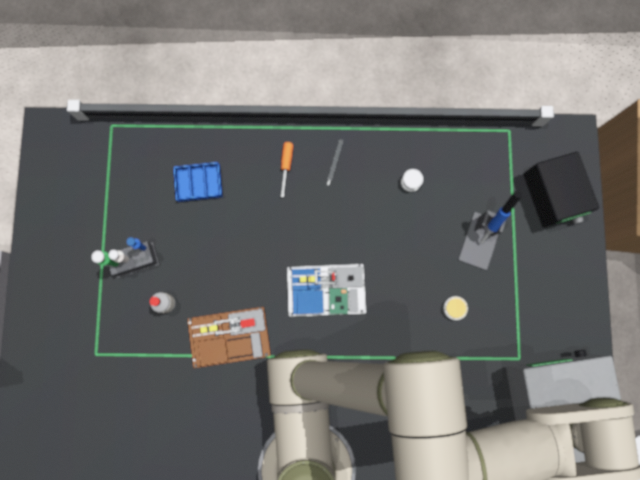

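View pics/side0.png

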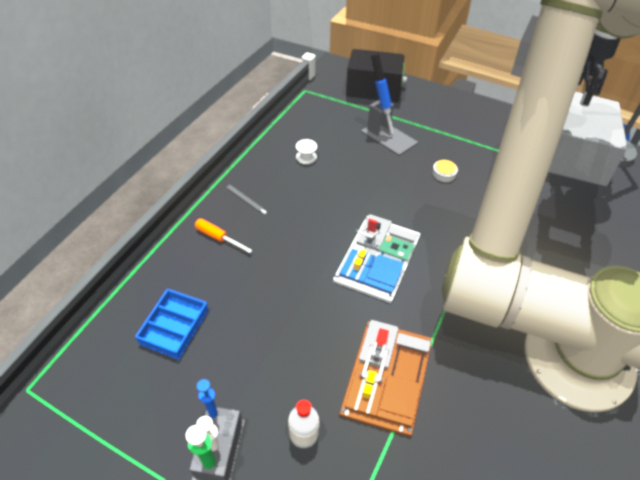

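The true carrier is at about (327,290) in the top picture. Its lever is on the right, its keeper on the left, and its board faces the robot, so carrier x runs along world +y. The side view shows it at about (380,255), with the red lever upright at (373,226). Next I fit the plate.

Run:
```python
from h import *
im=np.load('top.npy');c=model('top')
hsv=cv2.cvtColor(im,cv2.COLOR_RGB2HSV)
roi=np.zeros(im.shape[:2],np.uint8);roi[255:325,280:374]=1
m=((hsv[...,2]>75)&(roi>0)).astype(np.uint8)
m=cv2.morphologyEx(m,cv2.MORPH_CLOSE,np.ones((5,5)))
cs=max(cv2.findContours(m,0,2)[0],key=cv2.contourArea)
r=cv2.minAreaRect(cs);b=cv2.boxPoints(r);print(r)
P=np.array([onz(c,u,v,0.012) for u,v in b]);print(P.round(4),[np.linalg.norm(P[i]-P[i-1]).round(4) for i in range(4)])
for n in('top','side'):
    im=np.load(n+'.npy')
    x0,y0,w,h=(280,255,96,72) if n=='top' else (325,205,110,100)
    cr=cv2.resize(im[y0:y0+h,x0:x0+w],None,fx=5,fy=5,interpolation=cv2.INTER_CUBIC);save('crop_%s.png'%n,cr)
```

```text
((326.5, 289.5), (69.0, 93.0), 90.0)
[[ 0.5427  0.0767  0.012 ]
 [ 0.5452 -0.1689  0.012 ]
 [ 0.3647 -0.1678  0.012 ]
 [ 0.3625  0.0733  0.012 ]] [np.float64(0.1802), np.float64(0.2456), np.float64(0.1805), np.float64(0.2411)]
```

View pics/crop_top.png

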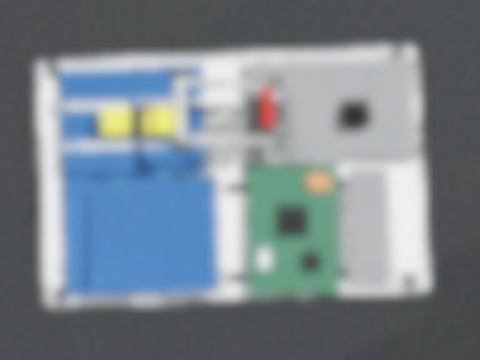

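View pics/crop_side.png

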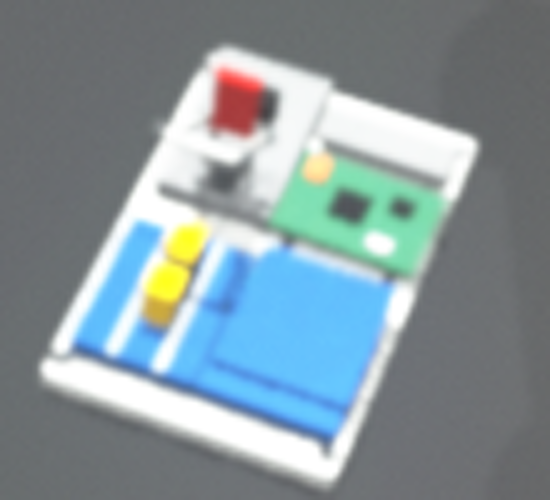

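Plate corners read off the top crop are TL (38,62), TR (418,45), BR (432,290) and BL (48,308). The red lever stands roughly upright at (268,108). The loop's bar seems to be at about (182,105), on the lever side of the yellow keeper. I'll compute the pose and head for a close view.

```bash
cat >> h.py <<'E'
def fitframe(P,L):  # world xy, local xy -> yaw, origin
    P=np.array(P)[:,:2];L=np.array(L)
    p=P-P.mean(0);l=L-L.mean(0)
    a=np.arctan2((l[:,0]*p[:,1]-l[:,1]*p[:,0]).sum(),(l*p).sum())
    R=np.array([[np.cos(a),-np.sin(a)],[np.sin(a),np.cos(a)]])
    o=P.mean(0)-R@L.mean(0);return a,o,(P-(L@R.T+o))
def plan(pos,rpy,st=None):
    "shift in current tool frame and rotvec needed"
    st=st or status.read_state()
    A=Ro.from_euler('xyz',st['tool_rot'],degrees=True);B=Ro.from_euler('xyz',rpy,degrees=True)
    return A.inv().apply(np.array(pos)-st['eef_pos']),(A.inv()*B).as_rotvec()
E
python3 - <<'E'
from h import *
c=model('top')
L=np.array([[118,-36],[-82,-36],[-82,92],[118,92]])/1000
px=np.array([[38,62],[418,45],[432,290],[48,308]])/5+[280,255]
P=[onz(c,u,v,.012) for u,v in px]
a,o,e=fitframe(P,L);print(np.degrees(a),o,e.round(4))
cs=model('side')
px=np.array([[220,45],[478,143],[333,485],[42,368]])/5+[325,205]
P=[onz(cs,u,v,.012) for u,v in px]
print(np.array(P).round(4),vision.camera_model('wrist')['mount'])
st=status.read_state()
R=np.array([[np.cos(a),-np.sin(a)],[np.sin(a),np.cos(a)]])
t=o+R@[.03,0];yaw=np.degrees(a)
for y in (yaw,yaw-180):
  print(t,plan([t[0],t[1],.231],[180,0,y],st))
E
```

```text
93.17212108943791 [ 0.48036836 -0.06390696] [[ 0.0002  0.0002]
 [ 0.0002 -0.0002]
 [-0.0002  0.0001]
 [-0.0002 -0.0001]]
[[ 0.5165 -0.1509  0.012 ]
 [ 0.3893 -0.1494  0.012 ]
 [ 0.3791  0.0541  0.012 ]
 [ 0.5083  0.0556  0.012 ]] [[-6.74183554e-04 -9.64447359e-01 -2.64274172e-01  6.70852224e-02]
 [ 9.99999684e-01 -5.39179413e-04 -5.83383459e-04 -5.41377699e-04]
 [ 4.20151444e-04 -2.64274482e-01  9.64447418e-01 -1.42706441e-01]
 [ 0.00000000e+00  0.00000000e+00  0.00000000e+00  1.00000000e+00]]
[ 0.47870829 -0.03395293] (array([ 4.46234647e-01, -3.73288831e-01,  3.62079245e-04]), array([-7.98540602e-04, -9.20791606e-04, -1.32037568e+00]))
[ 0.47870829 -0.03395293] (array([ 4.46234647e-01, -3.73288831e-01,  3.62079245e-04]), array([-9.86085000e-04,  8.55165169e-04,  1.82121660e+00]))
```

>>> step_arm(
  plan=[
    [0,0,0,0.03,-0.025,0,1],
    [0,0,0,0.03,-0.025,0,1],
    [0,0,0,0.03,-0.025,0,1],
    [0,0,0,0.03,-0.025,0,1],
    [0,0,0,0.03,-0.025,0,1],
    [0,0,0,0.03,-0.025,0,1],
    [0,0,0,0.03,-0.025,0,1],
    [0,0,0,0.03,-0.025,0,1],
    [0,0,0,0.03,-0.025,0,1],
    [0,0,0,0.03,-0.025,0,1],
  ],
)

```text
time_s: 0.98
eef_pos: [0.3769, -0.1939, 0.2314]
tool_rot: [180.0, -0.0, 17.5]
force: [0.9, -0.7, -0.1]
grip_width: 0.0852
gripper_force: 0.0
```

>>> step_arm(
  plan=[
    [0,0,0,0.03,-0.025,0,1],
    [0,0,0,0.03,-0.025,0,1],
    [0,0,0,0.03,-0.025,0,1],
    [0,0,0,0.03,-0.025,0,1],
    [0,0,0,0.026,-0.023,0,1],
    [0,0,-0.12,0,0,0,1],
    [0,0,-0.12,0,0,0,1],
    [0,0,-0.12,0,0,0,1],
    [0,0,-0.12,0,0,0,1],
    [0,0,-0.12,0,0,0,1],
  ],
)

```text
time_s: 1.82
eef_pos: [0.4785, -0.0343, 0.2311]
tool_rot: [-180.0, 0.0, 52.3]
force: [0.0, 0.4, -0.3]
grip_width: 0.0852
gripper_force: 0.0
```

>>> step_arm(
  plan=[
    [0,0,-0.12,0,0,0,1],
    [0,0,-0.12,0,0,0,1],
    [0,0,-0.12,0,0,0,1],
    [0,0,-0.12,0,0,0,1],
    [0,0,-0.12,0,0,0,1],
    [0,0,-0.12,0,0,0,1],
    [0,0,0,0,0,0,1],
    [0,0,0,0,0,0,1],
  ],
)

```text
time_s: 2.48
eef_pos: [0.4785, -0.0345, 0.2312]
tool_rot: [-180.0, -0.0, 92.9]
force: [-0.7, 0.7, 0.2]
grip_width: 0.0853
gripper_force: 0.0
```

Run:
```python
from h import *
st=status.read_state();im=vision.camera('wrist');print(st['time_s'],st['eef_pos'],st['tool_rot'],st['force'])
np.save('w1.npy',im);save('w1.png',im)
import json;json.dump({k:np.array(v).tolist() for k,v in st.items()},open('w1.json','w'))
```

```text
2.4833 [ 0.47850198 -0.03447805  0.23118032] [-1.79978790e+02 -7.25145142e-03  9.29471539e+01] [-0.73531246  0.70715627  0.206025  ]
```

View pics/w1.png

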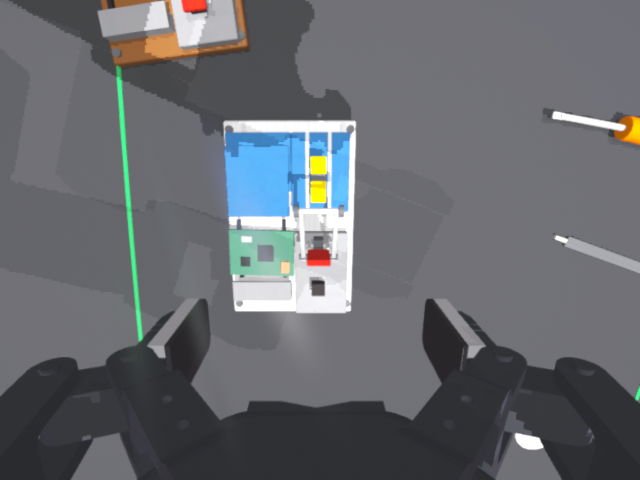

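The wrist view has carrier +x pointing up. The yellow keeper is at (318,165) and (318,193), the loop's bar at about (319,212) with bosses at about (297,211) and (341,211), and the red lever at (319,257). I'll take a zoomed crop to refine this.

Run:
```python
from h import *
im=np.load('w1.npy')
save('w1c.png',cv2.resize(im[110:320,215:365],None,fx=4,fy=2.85 and 4,interpolation=cv2.INTER_CUBIC)[:600*2][:840][40:640])
```

```text
(no output)
```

View pics/w1c.png

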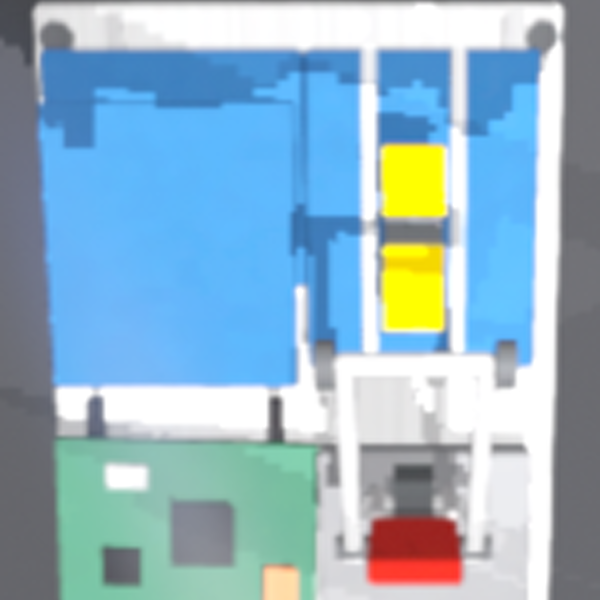

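```bash
cat >> h.py <<'E'
A=np.radians(93.17);O=np.array([.4804,-.0639,0])
RC=np.array([[np.cos(A),-np.sin(A),0],[np.sin(A),np.cos(A),0],[0,0,1]])
tc=lambda X:RC.T@(np.array(X)-O)
tw=lambda X:RC@np.array(X)+O
def onlatch(c,u,v,y=0):
    o,d=ray(c,u,v);o=tc(o);d=RC.T@d;return o+d*(y-o[1])/d[1]
E
python3 - <<'E'
from h import *
import json
st=json.load(open('w1.json'));c=model('wrist',st);ct=model('top');cs=model('side')
f=lambda x,y:(215+x/4,120+y/4)
mm=lambda X:(np.array(X)*1000).round(1)
print('cam',mm(tc(ray(c,320,240)[0])))
for n,p,z in [('TL',(36,5),.012),('TR',(563,5),.012),('nose front',(414,330),.045),('nose back',(414,245),.045),('block front',(414,217),.045),('block back',(414,145),.045)]:
    print(n,mm(tc(onz(c,*f(*p),z))))
for z in (.06,.08,.1,.12): 
    print('bar z',z,[mm(tc(onz(c,*f(*p),z))) for p in [(416,364),(315,365),(517,363)]])
b1=(280+183/5,255+106/5)
X,e=two(c,f(416,364),ct,b1);print('wrist+top bar',mm(tc(X)),mm(e))
for z in(.06,.09,.12):print('top',mm(tc(onz(ct,*b1,z))))
X,e=two(c,f(416,550),ct,(280+268/5,255+108/5));print('lever',mm(tc(X)),mm(e))
# side: candidates for bosses
print('side bar',[mm(X) for X in [two(c,f(507,363),cs,(325+160/5,205+128/5))[0]]])
X,e=two(c,f(507,363),cs,(325+160/5,205+128/5));print(mm(tc(X)),mm(e))
X,e=two(c,f(416,582),cs,(325+238/5,205+72/5));print('lever top',mm(tc(X)),mm(e))
E
```

```text
cam [ 97.    0.  373.9]
TL [119.8  88.1  12. ]
TR [119.  -38.4  12. ]
nose front [45.8 -2.2 45. ]
nose back [65.2 -2.3 45. ]
block front [71.5 -2.3 45. ]
block back [87.3 -2.3 45. ]
bar z 0.06 [array([40.6, -2.5, 60. ]), array([40.5, 19.8, 60. ]), array([ 40.7, -24.9,  60. ])]
bar z 0.08 [array([44.2, -2.4, 80. ]), array([44.1, 18.5, 80. ]), array([ 44.3, -23.3,  80. ])]
bar z 0.1 [array([ 47.8,  -2.2, 100. ]), array([ 47.7,  17.2, 100. ]), array([ 47.9, -21.7, 100. ])]
bar z 0.12 [array([ 51.4,  -2.1, 120. ]), array([ 51.3,  16. , 120. ]), array([ 51.5, -20.1, 120. ])]
wrist+top bar [44.3 -2.8 81.5] 0.9
top [43.7 -5.2 60. ]
top [44.2 -2.4 90. ]
top [ 44.6   0.4 120. ]
lever [ 0.9 -1.8 70.1] 1.2
side bar [array([496. , -16.1,  96.8])]
[ 46.9 -18.2  96.8] 3.7
lever top [ 0.3 -0.7 92.5] 3.3
```

Run:
```python
from h import *
st=status.read_state()
print((tc(st['eef_pos'])*1000).round(1))
print(plan(tw([.0455,-.001,.083]),[180,0,93.17],st))
```

```text
[ 29.5   0.3 231.2]
(array([0.01599989, 0.00123453, 0.14822734]), array([-0.00028763, -0.00010707, -0.00410934]))
```

>>> step_arm(
  plan=[
    [0,0,-0.004,0.008,0.001,0.02,0.75],
    [0,0,0,0.008,0,0.025,0.75],
    [0,0,0,0,0,0.025,0.75],
    [0,0,0,0,0,0.025,0.75],
    [0,0,0,0,0,0.025,0.75],
    [0,0,0,0,0,0.015,0.75],
    [0,0,0,0,0,0.013,0.75],
    [0,0,0,0,0,0,0.75],
    [0,0,0,0,0,0,0.75],
  ],
  newtons=20,
)

```text
time_s: 3.28
eef_pos: [0.4786, -0.0184, 0.0833]
tool_rot: [-179.9, -0.0, 93.3]
force: [-0.2, -0.5, 0.3]
grip_width: 0.064
gripper_force: 0.0
```

Run:
```python
from h import *
st=status.read_state();im=vision.camera('wrist');print(st['time_s'],tc(st['eef_pos']),st['force'])
a=im[100:480,100:540]
s=vision.camera('side')[185:305,310:450]
s=cv2.resize(s,(443,380),interpolation=cv2.INTER_CUBIC)
save('w2.png',cv2.resize(np.hstack([a,s]),(797,344)))
np.save('w2.npy',im);import json;json.dump({k:np.array(v).tolist() for k,v in st.items()},open('w2.json','w'))
```

```text
3.2833 [ 0.04548469 -0.00072471  0.08325039] [-0.19970665 -0.52472188  0.25944022]
```

View pics/w2.png

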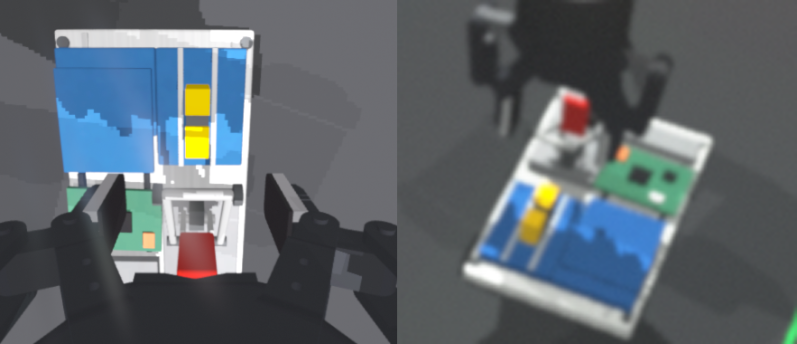

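Run:
```python
from h import *
import json
c=model('wrist',json.load(open('w2.json')))
for z in (.08,.085,.09,.095): print(z,[(tc(onz(c,100+u/.9026,100+v/.9026,z))*1000).round(1) for u,v in[(200,192),(158,192),(243,192)]])
X=(tw([.045,-.001,.09])*1000);print(proj(c,tw([.0455,-.0007,.083])),proj(c,tw([.0455+.011,-.0007,.083])))
```

```text
0.08 [array([41. , -3.2, 80. ]), array([41. , 17.5, 80. ]), array([ 41. , -24.5,  80. ])]
0.085 [array([43.5, -3.2, 85. ]), array([43.4, 16.8, 85. ]), array([ 43.5, -23.6,  85. ])]
0.09 [array([45.9, -3.1, 90. ]), array([45.9, 16.2, 90. ]), array([ 45.9, -22.8,  90. ])]
0.095 [array([48.4, -3. , 95. ]), array([48.4, 15.6, 95. ]), array([ 48.4, -22. ,  95. ])]
[[315.86179951 306.38574272]] [[315.8891324  282.66977905]]
```

Bar found at about x 46, z 90 mm, some 2 mm towards tool +y. I'll centre on it, go 2 mm lower and pinch gently.

>>> step_arm(
  plan=[
    [0,0,0,0.0005,0.002,0.002,0.65],
    [0,0,0,0,0,0,0.58],
    [0,0,0,0,0,0,0.53],
    [0,0,0,0,0,0,0.5],
    [0,0,0,0,0,0,0.47],
    [0,0,0,0,0,0,0.45],
  ],
  newtons=20,
)

```text
time_s: 3.88
eef_pos: [0.48, -0.0176, 0.0813]
tool_rot: [-179.9, -0.0, 93.4]
force: [-2.7, 2.7, 1.2]
grip_width: 0.0393
gripper_force: 20.0
```

>>> step_arm(
  plan=[
    [0,0,0,0,0,0,0.44],
    [0,0,0,0,0,0,0.42],
    [0,0,0,0,0,0,0.4],
    [0,0,0,0,0,0,0.4],
    [0,0,0,0,0,0,0.4],
  ],
)

```text
time_s: 4.3
eef_pos: [0.4802, -0.0177, 0.0812]
tool_rot: [-179.9, -0.0, 93.4]
force: [-4.8, 1.4, 2.2]
grip_width: 0.0393
gripper_force: 20.0
```

Run:
```python
from h import *
import json
im=np.load('w2.npy');c=model('wrist',json.load(open('w2.json')))
hsv=cv2.cvtColor(im,cv2.COLOR_RGB2HSV)
m=(hsv[...,0]>20)&(hsv[...,0]<35)&(hsv[...,1]>140)
m[:150]&=True
r=m[150:320,290:350].sum(1)
print([(i+150,int(v)) for i,v in enumerate(r) if v>0 ][:90:3])
col=im[185:290,318].astype(int);print([(185+i,tuple(v)) for i,v in enumerate(col)][::2])
for v in range(190,285,8): print(v,(tc(onz(c,318,v,.045))*1000).round(1))
st=status.read_state();print(tc(st['eef_pos']))
```

```text
[(194, 24), (197, 26), (200, 28), (203, 27), (206, 27), (209, 27), (212, 27), (215, 27), (218, 27), (221, 27), (224, 27), (227, 24), (241, 26), (244, 26), (247, 26), (250, 26), (253, 26), (256, 26), (259, 26), (262, 26), (265, 25), (268, 25), (271, 25), (274, 5)]
[(185, (np.int64(59), np.int64(119), np.int64(179))), (187, (np.int64(58), np.int64(119), np.int64(179))), (189, (np.int64(56), np.int64(119), np.int64(179))), (191, (np.int64(61), np.int64(119), np.int64(178))), (193, (np.int64(158), np.int64(143), np.int64(83))), (195, (np.int64(175), np.int64(149), np.int64(0))), (197, (np.int64(184), np.int64(156), np.int64(0))), (199, (np.int64(235), np.int64(206), np.int64(0))), (201, (np.int64(237), np.int64(209), np.int64(0))), (203, (np.int64(237), np.int64(208), np.int64(0))), (205, (np.int64(237), np.int64(208), np.int64(0))), (207, (np.int64(237), np.int64(208), np.int64(0))), (209, (np.int64(237), np.int64(208), np.int64(0))), (211, (np.int64(237), np.int64(208), np.int64(0))), (213, (np.int64(237), np.int64(208), np.int64(0))), (215, (np.int64(237), np.int64(208), np.int64(0)))
[... 1541 characters left out ...]
), np.int64(198), np.int64(208))), (277, (np.int64(81), np.int64(161), np.int64(229))), (279, (np.int64(81), np.int64(161), np.int64(228))), (281, (np.int64(124), np.int64(175), np.int64(229))), (283, (np.int64(255), np.int64(255), np.int64(255))), (285, (np.int64(255), np.int64(255), np.int64(255))), (287, (np.int64(199), np.int64(199), np.int64(200))), (289, (np.int64(186), np.int64(185), np.int64(187)))]
190 [91.2 -1.7 45. ]
198 [87.2 -1.7 45. ]
206 [83.1 -1.7 45. ]
214 [79.  -1.7 45. ]
222 [74.8 -1.8 45. ]
230 [70.6 -1.8 45. ]
238 [66.3 -1.8 45. ]
246 [62.  -1.8 45. ]
254 [57.6 -1.8 45. ]
262 [53.2 -1.8 45. ]
270 [48.7 -1.8 45. ]
278 [44.2 -1.8 45. ]
[ 0.04609594 -0.00235319  0.08117673]
```

>>> step_arm(
  plan=[
    [0,0,0,0.0025,-0.0005,0.0035,0.4],
    [0,0,0,0.0025,0,0.0035,0.4],
    [0,0,0,0.0025,0,0.0035,0.4],
    [0,0,0,0.0025,0,0.0035,0.4],
    [0,0,0,0.0025,0,0.0035,0.4],
    [0,0,0,0.0025,0,0.0035,0.4],
    [0,0,0,0.0025,0,0.0035,0.4],
    [0,0,0,0.0025,0,0.0035,0.4],
    [0,0,0,0.0025,0,0.0035,0.4],
    [0,0,0,0,0,0,0.4],
  ],
)

```text
time_s: 5.13
eef_pos: [0.4788, 0.0051, 0.0493]
tool_rot: [-180.0, -0.0, 93.4]
force: [-2.9, 0.6, 0.4]
grip_width: 0.0391
gripper_force: 20.2
```

Run:
```python
from h import *
st=status.read_state();im=vision.camera('wrist');print(st['time_s'],tc(st['eef_pos']),st['force'],st['grip_width'])
s=vision.camera('side')[185:305,310:450]
a=im[150:450,200:440]
a=cv2.resize(a,(450,562),interpolation=cv2.INTER_CUBIC)
s=cv2.resize(s,(350,300),interpolation=cv2.INTER_CUBIC)
s=np.vstack([s,np.zeros((262,350,3),np.uint8)])
save('w3.png',np.hstack([a,s]))
np.save('w3.npy',im);import json;json.dump({k:np.array(v).tolist() for k,v in st.items()},open('w3.json','w'))
```

```text
5.1333 [ 0.06899131 -0.00226171  0.04925559] [-2.91281508  0.5875015   0.43619986] 0.03906071636177394
```

View pics/w3.png

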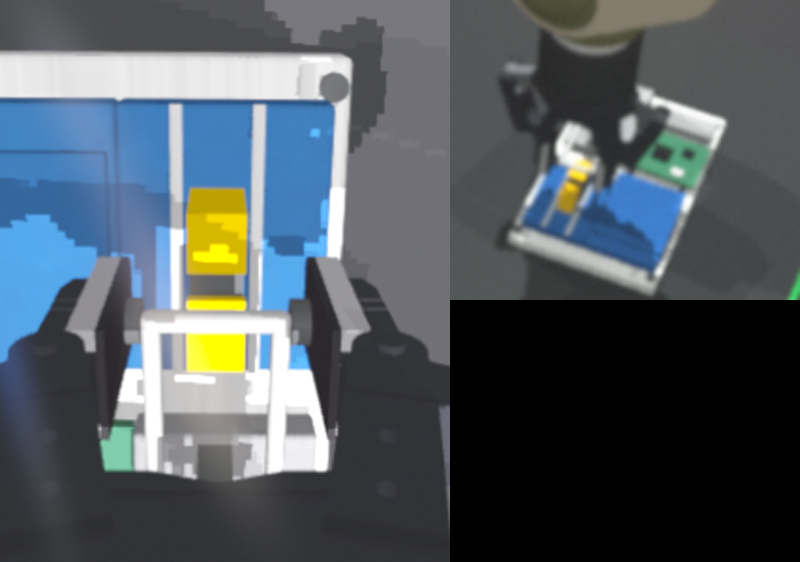

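The bosses are held (centre at about (216,321) in the crop). The mouth lies between row 274 (block) and row 296 (nose). I'll compare bar and mouth.

Run:
```python
from h import *
import json
c=model('wrist',json.load(open('w3.json')))
f=lambda u,v:(200+u/1.875,150+v/1.875)
for n,v,z in[('block back',210,.045),('block front',274,.045),('nose back',296,.045),('nose front',371,.045),('bar',321,.055),('bar',321,.0575),('bar',321,.06)]:
    print(n,z,(tc(onz(c,*f(217,v),z))*1000).round(1))
for z in(.055,.0575,.06):print(z,np.diff([tc(onz(c,*f(u,321),z))[1]*1000 for u in(122,312)]))
```

```text
block back 0.045 [87.9 -2.1 45. ]
block front 0.045 [72.1 -2.2 45. ]
nose back 0.045 [66.4 -2.2 45. ]
nose front 0.045 [46.2 -2.3 45. ]
bar 0.055 [65.  -2.2 55. ]
bar 0.0575 [66.3 -2.2 57.5]
bar 0.06 [67.6 -2.2 60. ]
0.055 [-42.64826205]
0.0575 [-41.86997515]
0.06 [-41.09168825]
```

>>> step_arm(
  plan=[
    [0,0,0,0.001,0,0.001,0.4],
    [0,0,0,0.001,0,0.001,0.4],
    [0,0,0,0,0,0.001,0.4],
    [0,0,0,0,0,0.001,0.4],
    [0,0,0,0,0,0.001,0.4],
    [0,0,0,0,0,0.001,0.4],
    [0,0,0,0,0,0,0.4],
  ],
)

```text
time_s: 5.82
eef_pos: [0.4787, 0.0067, 0.0436]
tool_rot: [-180.0, -0.0, 93.4]
force: [-1.7, 1.7, 1.7]
grip_width: 0.0392
gripper_force: 20.2
```

>>> step_arm(
  plan=[
    [0,0,0,0,0,0.0005,0.4],
    [0,0,0,0,0,0.0005,0.4],
    [0,0,0,0,0,0.0005,0.4],
    [0,0,0,0,0,0,0.4],
  ],
)

```text
time_s: 6.15
eef_pos: [0.4787, 0.0066, 0.0422]
tool_rot: [-180.0, -0.0, 93.4]
force: [-2.3, 3.2, 1.2]
grip_width: 0.0394
gripper_force: 20.3
```

>>> step_arm(
  plan=[
    [0,0,0,0,0,0.0005,0.4],
    [0,0,0,0,0,0.0005,0.4],
    [0,0,0,0,0,0,0.4],
  ],
)

```text
time_s: 6.4
eef_pos: [0.4787, 0.0066, 0.0412]
tool_rot: [-180.0, -0.0, 93.4]
force: [-2.8, 2.2, 1.2]
grip_width: 0.0394
gripper_force: 20.3
```

>>> step_arm(
  plan=[
    [0,0,0,0,0,0.0005,0.4],
    [0,0,0,0,0,0.0005,0.4],
    [0,0,0,0,0,0,0.4],
  ],
)

```text
time_s: 6.65
eef_pos: [0.4787, 0.0065, 0.0402]
tool_rot: [-180.0, 0.0, 93.4]
force: [-1.9, 1.7, 1.2]
grip_width: 0.0392
gripper_force: 20.2
```

>>> step_arm(
  plan=[
    [0,0,0,0,0,0.0005,0.4],
    [0,0,0,0,0,0.0005,0.4],
    [0,0,0,0,0,0,0.4],
  ],
)

```text
time_s: 6.9
eef_pos: [0.4787, 0.0065, 0.0392]
tool_rot: [-180.0, 0.0, 93.4]
force: [-2.2, 1.4, 0.8]
grip_width: 0.0395
gripper_force: 20.3
```

>>> step_arm(
  plan=[
    [0,0,0,0,0,0.0005,0.4],
    [0,0,0,0,0,0,0.4],
  ],
)

```text
time_s: 7.07
eef_pos: [0.4787, 0.0065, 0.0388]
tool_rot: [180.0, 0.0, 93.4]
force: [-2.9, -0.1, 1.5]
grip_width: 0.0394
gripper_force: 20.3
```

>>> step_arm(
  plan=[
    [0,0,0,0,0,0.0005,0.4],
    [0,0,0,0,0,0,0.4],
  ],
)

```text
time_s: 7.23
eef_pos: [0.4787, 0.0065, 0.0383]
tool_rot: [180.0, 0.0, 93.4]
force: [-2.1, 0.8, 1.1]
grip_width: 0.0393
gripper_force: 20.3
```

>>> step_arm(
  plan=[
    [0,0,0,0,0,0.0005,0.4],
    [0,0,0,0,0,0,0.4],
  ],
)

```text
time_s: 7.4
eef_pos: [0.4787, 0.0065, 0.0378]
tool_rot: [-180.0, 0.0, 93.4]
force: [-2.9, 1.3, 1.6]
grip_width: 0.0393
gripper_force: 20.3
```

>>> step_arm(
  plan=[
    [0,0,0,0,0,0.0005,0.4],
    [0,0,0,0,0,0,0.4],
  ],
)

```text
time_s: 7.57
eef_pos: [0.4787, 0.0066, 0.0373]
tool_rot: [-180.0, -0.0, 93.4]
force: [-1.4, 1.2, 0.5]
grip_width: 0.0392
gripper_force: 20.3
```

>>> step_arm(
  plan=[
    [0,0,0,0,0,0.0005,0.4],
    [0,0,0,0,0,0,0.4],
  ],
)

```text
time_s: 7.73
eef_pos: [0.4787, 0.0066, 0.0368]
tool_rot: [-180.0, -0.0, 93.4]
force: [-2.8, 0.5, 0.3]
grip_width: 0.0394
gripper_force: 20.3
```

>>> step_arm(
  plan=[
    [0,0,0,0,0,0.0005,0.4],
    [0,0,0,0,0,0,0.4],
  ],
)

```text
time_s: 7.9
eef_pos: [0.4787, 0.0066, 0.0363]
tool_rot: [-180.0, -0.0, 93.4]
force: [-2.8, 1.2, 0.8]
grip_width: 0.0388
gripper_force: 20.3
```

>>> step_arm(
  plan=[
    [0,0,0,0,0,0.0005,0.4],
    [0,0,0,0,0,0.0005,0.4],
    [0,0,0,0,0,0,0.4],
  ],
)

```text
time_s: 8.15
eef_pos: [0.4787, 0.0066, 0.0352]
tool_rot: [-180.0, -0.0, 93.4]
force: [-2.5, 1.3, 0.4]
grip_width: 0.039
gripper_force: 20.3
```

>>> step_arm(
  plan=[
    [0,0,0,0,0,0.0005,0.4],
    [0,0,0,0,0,0.0005,0.4],
    [0,0,0,0,0,0,0.4],
  ],
)

```text
time_s: 8.4
eef_pos: [0.4787, 0.0066, 0.0342]
tool_rot: [-180.0, -0.0, 93.4]
force: [-2.1, 0.5, 1.2]
grip_width: 0.0392
gripper_force: 20.3
```

Run:
```python
from h import *
st=status.read_state();im=vision.camera('wrist');print(st['time_s'],tc(st['eef_pos']),st['force'],st['grip_width'])
a=im[150:450,200:440]
save('w4.png',cv2.resize(a,(480,600),interpolation=cv2.INTER_CUBIC))
np.save('w4.npy',im);import json;json.dump({k:np.array(v).tolist() for k,v in st.items()},open('w4.json','w'))
```

```text
8.4 [ 0.07045741 -0.0021885   0.03422994] [-2.09856369  0.47326187  1.21008863] 0.039228074856976256
```

View pics/w4.png

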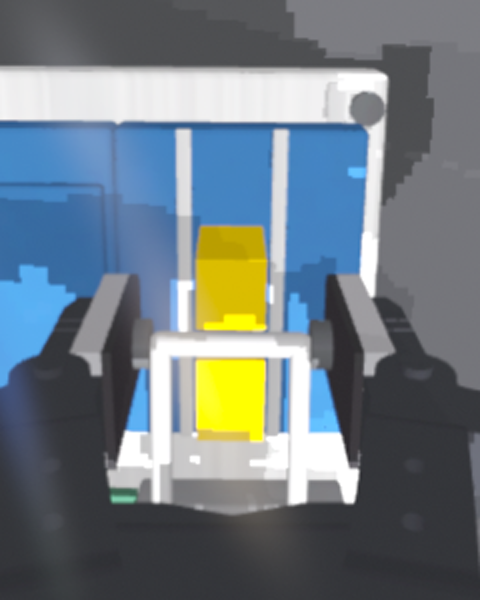

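The bar (row 345 of the crop) lies over the mouth between nose and block and meets no resistance. Continuing down.

>>> step_arm(
  plan=[
    [0,0,0,0,0,0.0005,0.4],
    [0,0,0,0,0,0.0005,0.4],
    [0,0,0,0,0,0,0.4],
  ],
)

```text
time_s: 8.7
eef_pos: [0.4787, 0.0065, 0.0332]
tool_rot: [-180.0, -0.0, 93.4]
force: [-2.4, 1.2, 0.6]
grip_width: 0.0392
gripper_force: 20.3
```

>>> step_arm(
  plan=[
    [0,0,0,0,0,0.0005,0.4],
    [0,0,0,0,0,0.0005,0.4],
    [0,0,0,0,0,0,0.4],
  ],
)

```text
time_s: 8.95
eef_pos: [0.4787, 0.0066, 0.0322]
tool_rot: [-180.0, -0.0, 93.4]
force: [-3.1, 1.2, 1.1]
grip_width: 0.0392
gripper_force: 20.3
```

>>> step_arm(
  plan=[
    [0,0,0,0,0,0.0005,0.4],
    [0,0,0,0,0,0.0005,0.4],
    [0,0,0,0,0,0,0.4],
  ],
)

```text
time_s: 9.2
eef_pos: [0.4787, 0.0066, 0.0313]
tool_rot: [-180.0, -0.0, 93.4]
force: [-2.5, 1.2, 1.0]
grip_width: 0.0394
gripper_force: 20.3
```

>>> step_arm(
  plan=[
    [0,0,0,0,0,0.0005,0.4],
    [0,0,0,0,0,0.0005,0.4],
    [0,0,0,0,0,0,0.4],
  ],
)

```text
time_s: 9.45
eef_pos: [0.4787, 0.0066, 0.0302]
tool_rot: [-180.0, -0.0, 93.4]
force: [-2.6, 0.9, 1.0]
grip_width: 0.0393
gripper_force: 20.3
```

>>> step_arm(
  plan=[
    [0,0,0,0,0,0.0005,0.4],
    [0,0,0,0,0,0.0005,0.4],
    [0,0,0,0,0,0,0.4],
  ],
)

```text
time_s: 9.7
eef_pos: [0.4787, 0.0066, 0.0292]
tool_rot: [-180.0, -0.0, 93.4]
force: [-2.4, 1.1, 1.0]
grip_width: 0.0394
gripper_force: 20.3
```

>>> step_arm(
  plan=[
    [0,0,0,0,0,0.0005,0.4],
    [0,0,0,0,0,0,0.4],
  ],
)

```text
time_s: 9.87
eef_pos: [0.4787, 0.0066, 0.0288]
tool_rot: [-180.0, -0.0, 93.4]
force: [-2.4, 0.5, 0.8]
grip_width: 0.0394
gripper_force: 20.3
```

>>> step_arm(
  plan=[
    [0,0,0,0,0,0.0005,0.4],
    [0,0,0,-0.001,0,0,0.4],
    [0,0,0,-0.001,0,0,0.4],
    [0,0,0,0,0,0,0.4],
  ],
)

```text
time_s: 10.2
eef_pos: [0.4788, 0.0046, 0.0283]
tool_rot: [-180.0, -0.0, 93.4]
force: [-1.6, 2.9, 1.5]
grip_width: 0.0393
gripper_force: 20.3
```

>>> step_arm(
  plan=[
    [0,0,0,-0.0007,0,0,0.4],
    [0,0,0,-0.0007,0,0,0.4],
    [0,0,0,0,0,0,0.4],
  ],
)

```text
time_s: 10.45
eef_pos: [0.4788, 0.0031, 0.0283]
tool_rot: [-180.0, -0.0, 93.4]
force: [-2.4, 2.8, -0.1]
grip_width: 0.0391
gripper_force: 20.3
```

>>> step_arm(
  plan=[
    [0,0,0,-0.0007,0,0,0.4],
    [0,0,0,-0.0007,0,0,0.4],
    [0,0,0,0,0,0,0.4],
  ],
)

```text
time_s: 10.7
eef_pos: [0.4789, 0.0017, 0.0282]
tool_rot: [-180.0, -0.0, 93.4]
force: [-1.9, 3.2, -0.1]
grip_width: 0.0391
gripper_force: 20.2
```

>>> step_arm(
  plan=[
    [0,0,0,-0.0007,0,0,0.4],
    [0,0,0,-0.0007,0,0,0.4],
    [0,0,0,0,0,0,0.4],
  ],
)

```text
time_s: 10.95
eef_pos: [0.4789, 0.0007, 0.0282]
tool_rot: [-180.0, -0.0, 93.4]
force: [-2.9, 4.9, -1.1]
grip_width: 0.0391
gripper_force: 20.2
```

>>> step_arm(
  plan=[
    [0,0,0,-0.0007,0,0,0.4],
    [0,0,0,-0.0007,0,0,0.4],
    [0,0,0,0,0,0,0.4],
  ],
)

```text
time_s: 11.2
eef_pos: [0.4789, -0.0005, 0.0282]
tool_rot: [-180.0, -0.1, 93.4]
force: [-1.8, 7.7, -0.9]
grip_width: 0.0392
gripper_force: 20.3
```

>>> step_arm(
  plan=[
    [0,0,0,-0.0007,0,0,0.4],
    [0,0,0,-0.0007,0,0,0.4],
    [0,0,0,0,0,0,0.4],
  ],
)

```text
time_s: 11.45
eef_pos: [0.479, -0.0018, 0.0282]
tool_rot: [-180.0, -0.1, 93.4]
force: [-1.1, 7.8, -0.6]
grip_width: 0.0392
gripper_force: 20.3
```

The bar meets the post after about 6 mm of travel at about 7 N, so it's under the nose. I'll ease off, open and lift.

>>> step_arm(
  plan=[
    [0,0,0,0.001,0,0,0.4],
    [0,0,0,0.0007,0,0,0.4],
    [0,0,0,0,0,0,0.4],
    [0,0,0,0,0,0,0.46],
    [0,0,0,0,0,0,0.5],
    [0,0,0,0,0,0,0.54],
    [0,0,0,0,0,0,0.58],
    [0,0,0,0,0,0,0.62],
    [0,0,0,0,0,0,0.62],
  ],
)

```text
time_s: 12.2
eef_pos: [0.4794, -0.0009, 0.0284]
tool_rot: [180.0, 0.0, 93.4]
force: [-0.2, 1.0, 0.6]
grip_width: 0.0531
gripper_force: 0.0
```

Run:
```python
from h import *
st=status.read_state();im=vision.camera('wrist');print(st['time_s'],tc(st['eef_pos']),st['force'],st['grip_width'])
a=im[150:450,160:480]
save('w5.png',cv2.resize(a,(640,600),interpolation=cv2.INTER_CUBIC))
```

```text
12.2 [ 0.06290865 -0.0025165   0.02844719] [-0.15488698  0.95901481  0.55656771] 0.053066980667378236
```

View pics/w5.png

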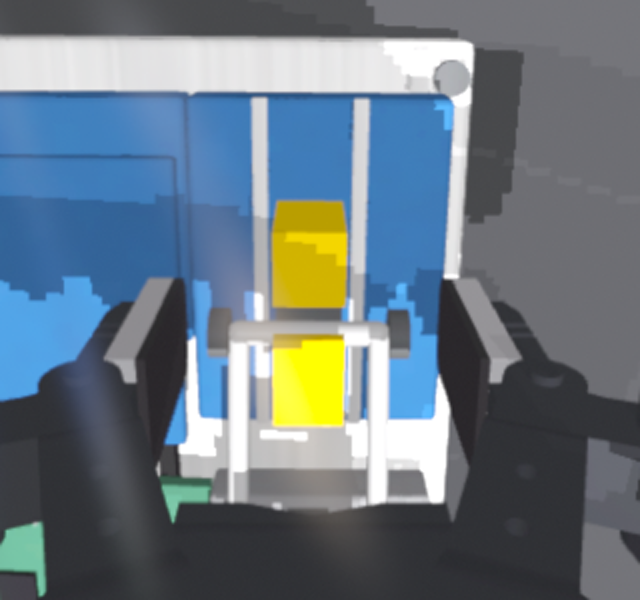

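The bosses are free of both pads. The middle of the bar, at (310,330) in the crop, is partly covered by the nose edge, as it should be. Lifting, then a numeric check.

>>> step_arm(
  plan=[
    [0,0,0,0,0,-0.003,0.64],
    [0,0,0,0,0,-0.005,0.64],
    [0,0,0,0,0,-0.015,0.64],
    [0,0,0,0,0,-0.025,0.64],
    [0,0,0,0,0,-0.03,0.64],
    [0,0,0,0,0,-0.03,0.5],
    [0,0,0,0,0,-0.012,0.3],
    [0,0,0,0,0,0,0],
    [0,0,0,0,0,0,0],
    [0,0,0,0,0,0,0],
  ],
)

```text
time_s: 13.08
eef_pos: [0.4785, -0.0006, 0.1475]
tool_rot: [-179.9, -0.0, 93.4]
force: [0.1, 0.1, -0.4]
grip_width: -0.0
gripper_force: 0.0
```

Run:
```python
from h import *
import json
st=status.read_state();im=vision.camera('wrist');c=model('wrist',st)
print(st['time_s'],tc(st['eef_pos']),st['force'],st['grip_width'])
np.save('w6.npy',im);save('w6.png',im)
hsv=cv2.cvtColor(im,cv2.COLOR_RGB2HSV)
def blobs(m,n):
    k,l,s,ce=cv2.connectedComponentsWithStats(m.astype(np.uint8))
    for i in range(1,k):
        if s[i,4]>80:print(n,s[i],ce[i].round(1))
blobs((hsv[...,0]>20)&(hsv[...,0]<35)&(hsv[...,1]>140)&(hsv[...,2]>100),'Y')
blobs(((hsv[...,0]<8)|(hsv[...,0]>172))&(hsv[...,1]>150)&(hsv[...,2]>70),'R')
K=proj(c,[tw([x,-.0022,z]) for x,z in[(.0625,.037),(.069,.037),(.069,.0475)]]);print('expected bar px',K)
for t in(1.2,1.4,1.6,1.8,2.0):
    print(t,proj(c,[tw([-56e-3*np.cos(t)+s*3e-3*np.sin(t),-.0022,.038+56e-3*np.sin(t)+s*3e-3*np.cos(t)]) for s in(1,-1)]).round(0).tolist())
# boss dark columns profile
for u in (int(K[0][0])-18,int(K[0][0])+18):
    pass
u0=int(K[0][0]);v0=int(K[0][1])
print('gray around',u0,v0);g=cv2.cvtColor(im,cv2.COLOR_RGB2GRAY)
print(g[v0-12:v0+14:1,u0-26:u0+27:2])
```

```text
13.0833 [ 0.06331916 -0.00164357  0.1474772 ] [ 0.08246696  0.1329118  -0.36232957] -2.5451707424140003e-05
Y [307 206  19  26 484] [316.  218.7]
Y [307 241  19  26 486] [315.9 253.3]
R [136   0  35  23 716] [153.2  10.6]
expected bar px [[316.82660045 242.02898808]
 [316.85957999 233.36550495]
 [316.88282265 236.94212199]]
1.2 [[316.0, 383.0], [316.0, 389.0]]
1.4 [[317.0, 371.0], [317.0, 378.0]]
1.6 [[317.0, 356.0], [317.0, 364.0]]
1.8 [[317.0, 338.0], [317.0, 348.0]]
2.0 [[317.0, 320.0], [317.0, 330.0]]
gray around 316 242
[[121 122 122 123 123 166 221 179 224 226 226 226 226 226 226 226 226 226
  241 190 224 192 121 119 124 161 172]
 [120 122 122 123 124 168 223 197 214 226 226 226 226 226 226 226 226 228
  239 190 225 192 120 119 120 127 162]
 [116 119 122 122 135 173 226 202 146 180 185 186 185 191 191 195 201 215
  184 190 224 191 118 116 115 119 161]
 [100 111 120 122 159 201 251 203 111 123 125 126 125 127 127 128 132 137
  131 191 224 190 109 100 100 114 160]
 [ 93 100 113 121 160 232 255 210 110 121 122 122 122 121 121 121 122 121
  136 205 224 190 104  97  96 102 152]
 [10
[... 1669 characters left out ...]
 255 255 247 176 174]
 [161 159 219 255 255 225 255 202 224 226 226 226 226 226 226 226 226 226
  252 255 205 163 255 255 247 176 175]
 [161 159 219 255 255 221 255 220 225 226 226 226 226 226 226 226 226 226
  252 255 200 164 255 255 247 176 176]
 [161 158 219 255 255 219 255 253 228 226 226 226 226 226 226 226 226 226
  252 255 197 165 255 255 247 178 176]
 [161 158 219 255 255 216 255 254 232 226 226 226 226 226 226 226 226 226
  252 251 195 165 255 255 246 178 177]
 [162 158 220 255 255 211 255 254 240 226 226 226 226 226 226 226 226 226
  252 247 194 164 255 255 245 178 178]
 [156 149 220 255 255 217 255 254 236 226 226 226 226 226 226 226 226 226
  253 239 192 163 255 255 245 178 178]]
```

The nose covers the middle of the bar and the arms are at the expected row, so the bar is hooked. With it there the lever should be at about 2.0 rad, with its end near x 27, z 88 mm. I'll approach it from the keeper side with the fingers shut.

>>> step_arm(
  plan=[
    [0,0,0,-0.009,0,0.012,0],
    [0,0,0,-0.009,0,0.02,0],
    [0,0,0,0,0,0.02,0],
    [0,0,0,0,0,0.012,0],
    [0,0,0,0,0,0.0075,0],
    [0,0,0,0,0,0,0],
  ],
)

```text
time_s: 13.63
eef_pos: [0.4792, -0.0184, 0.0749]
tool_rot: [-179.8, -0.1, 93.4]
force: [-0.1, -0.3, 0.1]
grip_width: 0.0002
gripper_force: 0.0
```

>>> step_arm(
  plan=[
    [0,0,0,-0.002,0,0,0],
    [0,0,0,-0.002,0,0,0],
    [0,0,0,-0.002,0,0,0],
    [0,0,0,0,0,0,0],
  ],
)

```text
time_s: 13.97
eef_pos: [0.4809, -0.0251, 0.0774]
tool_rot: [179.9, 0.0, 93.4]
force: [-0.1, 1.7, 0.1]
grip_width: 0.0002
gripper_force: 0.0
```

>>> step_arm(
  plan=[
    [0,0,0,-0.002,0,0,0],
    [0,0,0,-0.002,0,0,0],
    [0,0,0,-0.002,0,0,0],
    [0,0,0,0,0,0,0],
  ],
)

```text
time_s: 14.3
eef_pos: [0.4809, -0.0307, 0.077]
tool_rot: [180.0, -0.0, 93.4]
force: [-0.2, 3.0, 3.3]
grip_width: 0.0
gripper_force: 1.6
```

>>> step_arm(
  plan=[
    [0,0,0,-0.0015,0,0,0],
    [0,0,0,-0.0015,0,0,0],
    [0,0,0,-0.0015,0,0,0],
    [0,0,0,-0.0015,0,0,0],
    [0,0,0,0,0,0,0],
  ],
)

```text
time_s: 14.72
eef_pos: [0.4813, -0.037, 0.0768]
tool_rot: [-180.0, 0.0, 93.4]
force: [0.3, 2.7, 1.8]
grip_width: 0.0002
gripper_force: 1.3
```

>>> step_arm(
  plan=[
    [0,0,0,-0.0015,0,0,0],
    [0,0,0,-0.0015,0,0,0],
    [0,0,0,-0.0015,0,0,0],
    [0,0,0,-0.0015,0,0,0],
    [0,0,0,0,0,0,0],
  ],
)

```text
time_s: 15.13
eef_pos: [0.4816, -0.043, 0.0768]
tool_rot: [-180.0, 0.0, 93.4]
force: [-0.9, 1.4, 2.0]
grip_width: -0.0
gripper_force: 1.1
```

>>> step_arm(
  plan=[
    [0,0,0,-0.002,0,0,0],
    [0,0,0,-0.002,0,0,0],
    [0,0,0,-0.002,0,0,0],
    [0,0,0,-0.002,0,0,0],
    [0,0,0,0,0,0,0],
  ],
)

```text
time_s: 15.55
eef_pos: [0.4821, -0.051, 0.0768]
tool_rot: [-180.0, 0.0, 93.4]
force: [-0.9, 2.0, 1.9]
grip_width: 0.0001
gripper_force: 1.2
```

>>> step_arm(
  plan=[
    [0,0,0,-0.002,0,0,0],
    [0,0,0,-0.002,0,0,0],
    [0,0,0,-0.002,0,-0.0003,0],
    [0,0,0,-0.002,0,-0.0003,0],
    [0,0,0,-0.002,0,-0.0003,0],
    [0,0,0,-0.002,0,-0.0003,0],
    [0,0,0,-0.002,0,0,0],
    [0,0,0,0,0,0,0],
  ],
)

```text
time_s: 16.22
eef_pos: [0.4829, -0.065, 0.078]
tool_rot: [-180.0, 0.0, 93.4]
force: [-1.2, 2.2, -0.3]
grip_width: -0.0
gripper_force: 1.0
```

>>> step_arm(
  plan=[
    [0,0,0,-0.002,0,0.0005,0],
    [0,0,0,-0.002,0,0.0005,0],
    [0,0,0,-0.002,0,0.0006,0],
    [0,0,0,-0.002,0,0.0006,0],
    [0,0,0,-0.002,0,0.0007,0],
    [0,0,0,-0.002,0,0.0008,0],
    [0,0,0,0,0,0,0],
  ],
)

```text
time_s: 16.8
eef_pos: [0.4838, -0.0771, 0.0742]
tool_rot: [180.0, 0.0, 93.4]
force: [0.2, 1.5, -0.9]
grip_width: -0.0002
gripper_force: 0.6
```

>>> step_arm(
  plan=[
    [0,0,0,-0.002,0,0.0012,0],
    [0,0,0,-0.002,0,0.0013,0],
    [0,0,0,-0.002,0,0.0013,0],
    [0,0,0,0,0,0,0],
  ],
)

```text
time_s: 17.13
eef_pos: [0.4841, -0.0831, 0.0703]
tool_rot: [180.0, 0.0, 93.4]
force: [-0.6, 0.3, 0.0]
grip_width: 0.0002
gripper_force: 0.4
```

The resistance is lower than it should be. I'll check that the loop is still hooked.

Run:
```python
from h import *
st=status.read_state();im=vision.camera('wrist');c=model('wrist',st);np.save('w7.npy',im);save('w7.png',im)
print(tc(st['eef_pos']),st['force'])
hsv=cv2.cvtColor(im,cv2.COLOR_RGB2HSV)
k,l,s,ce=cv2.connectedComponentsWithStats(((hsv[...,0]>20)&(hsv[...,0]<35)&(hsv[...,1]>140)&(hsv[...,2]>100)).astype(np.uint8))
for i in range(1,k):
    if s[i,4]>60:
        x,y,w,h=s[i,:4];print('Y',s[i],[(tc(onz(c,x+w/2,v,.045))*1000).round(1)[0] for v in(y,y+h)])
k,l,s,ce=cv2.connectedComponentsWithStats(((((hsv[...,0]<8)|(hsv[...,0]>172))&(hsv[...,1]>120)&(hsv[...,2]>50))).astype(np.uint8))
for i in range(1,k):
    if s[i,4]>60:print('R',s[i],ce[i].round(0))
g=cv2.cvtColor(im,cv2.COLOR_RGB2GRAY)
P=proj(c,[tw([x/1000,0.0,.037]) for x in (80,62,50,40)]);print(P.round(0))
# column through arm, beside keeper (y=+-14) and boss (y=+-18), z~.037
for y in(-.0142,-.018,.0142,.018):
    print(y,[(x,int(g[int(round(v)),int(round(u))])) for x,(u,v) in zip(range(24,86,2),proj(c,[tw([x/1000,y-.002,.037]) for x in range(24,86,2)]))])
```

```text
[-0.01934881 -0.00264228  0.0703461 ] [-0.60973459  0.25740426  0.04069299]
Y [ 299   90   32   37 1119] [np.float64(71.5), np.float64(56.0)]
Y [ 299  142   31   42 1244] [np.float64(49.5), np.float64(30.7)]
R [293 275  42  22 525] [312. 282.]
[[311.  73.]
 [311. 114.]
 [311. 141.]
 [311. 163.]]
-0.0142 [(24, 203), (26, 204), (28, 203), (30, 204), (32, 204), (34, 204), (36, 205), (38, 205), (40, 204), (42, 217), (44, 255), (46, 252), (48, 255), (50, 160), (52, 111), (54, 112), (56, 113), (58, 156), (60, 157), (62, 157), (64, 157), (66, 157), (68, 157), (70, 157), (72, 158), (74, 157), (76, 157), (78, 157), (80, 158), (82, 158), (84, 155)]
-0.018 [(24, 100), (26, 99), (28, 99), (30, 101), (32, 101), (34, 102), (36, 101), (38, 101), (40, 100), (42, 147), (44, 129), (46, 149), (48, 158), (50, 138), (52, 109), (54, 155), (56, 156), (58, 157), (60, 158), (62, 157), (64, 157), (66, 158), (68, 157), (70, 157), (72, 157), (74, 158), (76, 158), (78, 158), (80, 158), (82, 158), (84, 158)]
0.0142 [(24, 206), (26, 205), (28, 206), (30, 207), (32, 207), (34, 206), (36, 206), (38, 206), (40, 206), (42, 207), (44, 208), (46, 207), (48, 208), (50, 169), (52, 101), (54, 101), (56, 102), (58, 101), (60, 102), (62, 100), (64, 108), (66, 113), (68, 113), (70, 112), (72, 112), (74, 114), (76, 114), (78, 115), (80, 114), (82, 113), (84, 114)]
0.018 [(24, 100), (26, 82), (28, 81), (30, 81), (32, 89), (34, 89), (36, 99), (38, 100), (40, 100), (42, 78), (44, 76), (46, 90), (48, 105), (50, 97), (52, 89), (54, 101), (56, 101), (58, 101), (60, 101), (62, 101), (64, 101), (66, 106), (68, 113), (70, 112), (72, 113), (74, 113), (76, 114), (78, 117), (80, 117), (82, 115), (84, 114)]
```

The nose has moved from about 46 to 31 mm and the bar sits at about 46 mm. So the loop is still hooked and the jaw is drawn in by about 15 mm. Continuing down.

>>> step_arm(
  plan=[
    [0,0,0,-0.002,0,0.0013,0],
    [0,0,0,-0.002,0,0.0013,0],
    [0,0,0,-0.002,0,0.0014,0],
    [0,0,0,0,0,0,0],
  ],
)

```text
time_s: 17.52
eef_pos: [0.4844, -0.089, 0.0663]
tool_rot: [-180.0, 0.0, 93.4]
force: [0.6, -0.1, -0.1]
grip_width: -0.0
gripper_force: 0.2
```

>>> step_arm(
  plan=[
    [0,0,0,-0.0015,0,0.0014,0],
    [0,0,0,-0.0013,0,0.0014,0],
    [0,0,0,-0.0013,0,0.0014,0],
    [0,0,0,-0.0013,0,0.0014,0],
    [0,0,0,-0.0013,0,0.0014,0],
    [0,0,0,0,0,0,0],
  ],
)

```text
time_s: 18.02
eef_pos: [0.4847, -0.0956, 0.0593]
tool_rot: [-180.0, 0.0, 93.4]
force: [1.4, 0.5, -0.2]
grip_width: 0.0
gripper_force: 0.0
```

>>> step_arm(
  plan=[
    [0,0,0,-0.001,0,0.0015,0],
    [0,0,0,-0.001,0,0.0015,0],
    [0,0,0,-0.001,0,0.0015,0],
    [0,0,0,-0.001,0,0.0015,0],
    [0,0,0,-0.001,0,0.0015,0],
    [0,0,0,0,0,0,0],
  ],
)

```text
time_s: 18.52
eef_pos: [0.485, -0.1005, 0.0517]
tool_rot: [-180.0, 0.0, 93.4]
force: [0.4, 0.3, -0.3]
grip_width: 0.0
gripper_force: 0.0
```

>>> step_arm(
  plan=[
    [0,0,0,-0.001,0,0.0015,0],
    [0,0,0,-0.001,0,0.0015,0],
    [0,0,0,0,0,0.0015,0],
    [0,0,0,0,0,0.0015,0],
    [0,0,0,0,0,0.001,0],
    [0,0,0,0,0,0,0],
  ],
)

```text
time_s: 19.02
eef_pos: [0.485, -0.1022, 0.0448]
tool_rot: [-180.0, -0.0, 93.4]
force: [-0.3, 0.0, -0.1]
grip_width: -0.0001
gripper_force: 0.0
```

>>> step_arm(
  plan=[
    [0,0,0,0,0,0.001,0],
    [0,0,0,0,0,0.001,0],
    [0,0,0,0,0,0.0005,0],
    [0,0,0,0,0,0,0],
  ],
)

```text
time_s: 19.35
eef_pos: [0.4851, -0.1022, 0.0424]
tool_rot: [-180.0, -0.0, 93.4]
force: [0.1, -0.0, 0.1]
grip_width: -0.0001
gripper_force: 0.0
```

>>> step_arm(
  plan=[
    [0,0,0,0,0,0.0005,0],
    [0,0,0,0,0,0.0005,0],
    [0,0,0,0,0,0,0],
  ],
)

```text
time_s: 19.6
eef_pos: [0.4851, -0.1022, 0.0415]
tool_rot: [-180.0, -0.0, 93.4]
force: [-0.5, -0.3, 0.1]
grip_width: -0.0006
gripper_force: 0.0
```

>>> step_arm(
  plan=[
    [0,0,0,0,0,0.0005,0],
    [0,0,0,0,0,0.0005,0],
    [0,0,0,0,0,0,0],
  ],
)

```text
time_s: 19.85
eef_pos: [0.4852, -0.1023, 0.0406]
tool_rot: [180.0, 0.0, 93.4]
force: [-1.5, 0.0, 1.6]
grip_width: 0.0002
gripper_force: 0.8
```

>>> step_arm(
  plan=[
    [0,0,0,0,0,0.0005,0],
    [0,0,0,0,0,0.0005,0],
    [0,0,0,0,0,0,0],
  ],
)

```text
time_s: 20.1
eef_pos: [0.4852, -0.1023, 0.0399]
tool_rot: [180.0, 0.0, 93.4]
force: [-1.2, -1.2, 6.1]
grip_width: 0.0003
gripper_force: 3.5
```

>>> step_arm(
  plan=[
    [0,0,0,0,0,0.0005,0],
    [0,0,0,0,0,0,0],
  ],
)

```text
time_s: 20.27
eef_pos: [0.4853, -0.1024, 0.0397]
tool_rot: [180.0, 0.0, 93.4]
force: [-2.9, 0.8, 10.0]
grip_width: -0.0001
gripper_force: 4.7
```

The lever is flat on its rest, pressed with about 10 N. Retracting, then verifying.

>>> step_arm(
  plan=[
    [0,0,0,0,0,-0.002,0],
    [0,0,0,0,0,-0.01,0],
    [0,0,0,0.005,0,-0.025,0],
    [0,0,0,0.01,0,-0.03,0],
    [0,0,0,0.01,0,-0.03,0],
    [0,0,0,0.01,0,-0.03,0.5],
    [0,0,0,0,0,-0.02,1],
    [0,0,0,0,0,0,1],
    [0,0,0,0,0,0,1],
    [0,0,0,0,0,0,1],
  ],
)

```text
time_s: 21.1
eef_pos: [0.4826, -0.0672, 0.1851]
tool_rot: [-179.9, -0.0, 93.4]
force: [1.2, -0.7, 0.1]
grip_width: 0.0601
gripper_force: 0.0
```

Run:
```python
from h import *
st=status.read_state();im=vision.camera('wrist');c=model('wrist',st);save('w8.png',im)
print(st['time_s'],tc(st['eef_pos']),st['force'])
hsv=cv2.cvtColor(im,cv2.COLOR_RGB2HSV)
def rep(m,n,z):
    k,l,s,ce=cv2.connectedComponentsWithStats(m.astype(np.uint8))
    for i in range(1,k):
        if s[i,4]>80:
            x,y,w,h=s[i,:4];print(n,s[i],[(tc(onz(c,x+w/2,v,z))*1000).round(1) for v in(y,y+h)])
H,S,V=hsv[...,0],hsv[...,1],hsv[...,2]
rep((H>20)&(H<35)&(S>140)&(V>100),'Y',.045)
rep(((H<8)|(H>172))&(S>120)&(V>50),'R',.041)
rep((H>65)&(H<90)&(S>60)&(V>60),'G',.03)
g=cv2.cvtColor(im,cv2.COLOR_RGB2GRAY)
print([(x,int(g[int(round(v)),int(round(u))])) for x,(u,v) in zip(range(30,60,2),proj(c,[tw([x/1000,-.0162,.037]) for x in range(30,60,2)]))])
print(proj(c,tw([-.05,0,.041])))
```

```text
21.1 [-0.00344224 -0.00203657  0.18508987] [ 1.17453353 -0.67841705  0.11382133]
Y [307 137  18  20 354] [array([70.1, -1.8, 45. ]), array([55.3, -1.8, 45. ])]
Y [307 166  18  24 417] [array([48.5, -1.8, 45. ]), array([30. , -1.9, 45. ])]
R [304 246  23  41 907] [array([-16.7,  -1.6,  41. ]), array([-53.2,  -1.7,  41. ])]
G [  80    9   37  337 2103] [array([164.1, 161.5,  30. ]), array([-119.2,  204.3,   30. ])]
G [ 211  206   77   53 2955] [array([14.8, 53.7, 30. ]), array([-31.7,  55.8,  30. ])]
G [125 449   8  31 158] [array([-241.5,  193.2,   30. ]), array([-284.3,  200.1,   30. ])]
[(30, 255), (32, 255), (34, 206), (36, 201), (38, 199), (40, 199), (42, 199), (44, 199), (46, 198), (48, 190), (50, 107), (52, 105), (54, 106), (56, 107), (58, 107)]
[[313.5015073  283.54337331]]
```

The lever is flat, with its end at about x −53 mm. The jaw is drawn in by about 16 mm and stays there with the robot clear. Handing in.

```bash
python3 -c "
from bench import job_done
print(job_done())"
```

```text
the job is handed in; nothing more can be done
None
```

I closed the draw latch and handed the job in at about 21 s: the bar is hooked under the keeper's nose, the lever is flat on its rest after a press of about 10 N, and the jaw is drawn in about 16 mm and held with the robot clear. I didn't measure the board's position at the end, and no verdict came back from the hand-in.

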